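Raise the hold-down arm over the loaded plier nest

ROBOT

A 6-joint arm with a two-finger parallel gripper is mounted at the origin on the work surface. World frame = base frame: x ahead of the robot, y to its left, z up, the work surface at z = 0. Lengths are in mm, angles in rad, forces in N, time in s.
With the tool pointing down it reaches from about 300 to 750 mm from the base axis. Payload 8.5 kg.
Tool frame: the origin (TCP) lies midway between the tips of the shut fingers; the grasp point (between the pads) lies 19 mm behind it; z points along the fingers, y is the line along which they close (so a half turn about z gives the same grasp; the last joint's range is limited). The gripper opens to 85 mm and grips with 20 to 120 N. Pads are 22 mm wide; open, the fingers measure 114 mm over their backs; the gripper's body (76 mm by 85 mm) begins 54 mm behind the grasp point. The pads swing forward as they close: fully open they stand 13 mm farther back than shut.
Start: joints at [1.043, 0.381, 1.297, -0, 1.464, -0.215], TCP at [169.239, 523.296, 231.322] pointing down, gripper open.
Joint ranges: [-3.11, 3.11], [-0.89, 2.33], [0.22, 2.48], [-1.42, 4.56], [0.17, 2.85], [-2.88, 2.88]. Speed limits (rad/s): [2.39, 2.39, 3.14, 3.14, 3.14, 3.14].

INTERFACE

Orientations are given as a rotation vector (axis times angle).
In Python, from workcell import manip gives the robot as it stands. Calls block until the motion is done:
- manip.move_pose(position, orientation): joint-space move of the TCP to a pose.
- manip.move_straight(position, ori=None, feed=150, until_force=None): straight line of the TCP; ori=None keeps the orientation; feed is the mean speed in mm/s. With until_force (N) it stops when the force on the tool has changed by that much, and returns True; else False.
- manip.goto_joints(angles): joint-space move.
- manip.gripper_to(opening): opening from 0.0 (shut) to 1.0 (fully open); the grip force is fixed at half the most; returns when the fingers have stopped.
- manip.pause(seconds).
- manip.solve_ik(position, orientation): joint angles nearest the present ones, or None.
- manip.observe(): the state.
- manip.capture(name): name is "scene" or "top" or "wrist"; returns a dict with "image" (400x640x3 uint8, red, green, blue), "mtx" (3x3 intrinsics, pixels), "R" (3x3) and "t" (3): a world point X has camera coordinates R X + t; the wrist camera has in their place "mount" (4x4, takes a point from camera to tool coordinates, whose origin is the TCP and whose axes are the flange's). Camera axes: x right, y down, z forward; pixel columns grow to the right and rows downward; lengths in mm; the calibration is good to about 2 mm. A picture is of the moment at which its call begins: read the wrist's pose just before it. There is no depth.
A pose or a line that the arm cannot do raises manip.MotionError and nothing moves.
- manip.finish_job(): hands the job in; it is judged then, once.
Trained networks look in a picture, given as the dict that the camera call returned (one of the last four; its "shot" number tells which), for a name from the list of things; names that differ only in an ending like _2 or _b are one class to them, and where a whole thing is asked for, a point or a joint stands for the part that bears it (a point fixed in the world has none). Each returns a list of dicts, best first, with "confidence" (0 to 1); they miss things now and then, are a little off and sometimes report something else, mostly with a low value. They report only what shows in the picture. A call takes as long as a camera call.
- manip.recognise(label, picture): "position" ([x, y, z] in mm, in world coordinates, good to about 4 mm: the middle of the surface that is visible of it).
The state is a dict: "time_s": time; "joints": joint angles; "joint_velocities": joint speeds; "joint_efforts": joint torques, N m; "ee_pos": TCP position; "eef_rot": TCP orientation; "wrist_force": force on the tool from outside, world axes, zero at the start; "ft_torque": the same for the moment, N m; "width": opening from 0.0 (shut) to 1.0 (fully open); "grasp_force": force on a finger pad.
Only numpy, scipy, OpenCV 4.12 (cv2) and the standard library are available. Lean on these libraries where they do the work, as an engineer would, in place of code of your own. Each camera call takes 0.05 s, during which the arm holds its last target. There are 200 camera calls.

TASK

On the bench stand two identical fixtures, each with a yellow counterweighted hold-down arm lying over its nest. Take the black cross-bar of the arm whose nest holds the blue-handled plier half and swing that arm up and back, without flinging it, past its balance point until it rests fully open by itself against its stop, then let go. Leave the arm over the empty nest lying shut.

Things in the scene. Friction and masses are not known exactly. Their poses are not given: they have to be found in the camera images.
- loaded_arm (a joint): Angle (rad) of the yellow U-shaped arm over the nest holding the plier half (steel jaw, blue handle sticking out under the cross-bar). 0 = shut: level, pointing from hinge to front (towards the robot). Grows as the front swings up and back; 1.66 = open stop, upright, leaning slightly back. Balance point about 0.7: below it falls shut, above it falls open. Damped hinge; lifting takes 1 to 2 N.
- loaded_grip (a point): Middle of that arm's cross-bar, to grasp: black level round bar, 14 mm diameter, 86 mm free length between yellow side bars, 150 mm from the hinge axis and parallel to it; it can turn between gripping pads. Height 120 mm shut, 269 mm at the stop. When shut, x points to the hinge, y along the bar, z up. Next cross-piece of the arm 90 mm behind the bar; plier handle's top below it at height 60 mm.
- loaded_pivot (a point): Middle of that arm's hinge axis, on the fixed fixture, 120 mm above the bench. x level from the shut cross-bar to the hinge, y along the axis, z up. White pillars 138 mm high, 60 mm either side. Steel counterweight roller (28 mm diameter, 62 mm long) 55 mm above the axis when shut, swings to the rear. Base plate 250 x 130 x 14 mm, from 170 mm in front of the axis to 80 mm behind.
- empty_arm (a joint): Angle (rad) of the identical arm of the other fixture, whose steel nest is empty. 0 = shut; it is to stay shut.

How it is judged:
By the outcome, as a careful person would: the job done as asked, in the order asked, and still so for the second after the job is handed in, with the robot touching nothing.
It also fails if it takes over 35 s, if anything falls off the work surface, if the arm or the gripper's body presses on something with over 40 N, if the wrist force passes 120 N, or if a joint passes its speed limit or range.

## Working session

There is one attempt and no reset: what is moved stays moved. The work goes in short steps, each a Python script; the robot and the scene stay as the last script left them, time stands still between calls to the robot, and variables do not carry over. Pictures are saved under pics/ and viewed, at most 10 in all, crops included, and the job is handed in when it is done.

```bash
mkdir -p pics; ls; python3 - <<'E'
from workcell import manip
import cv2, numpy as np
s=manip.observe(); print(s)
for c in ("scene","top"):
    p=manip.capture(c); cv2.imwrite(f"pics/{c}1.png",p["image"][:,:,::-1])
    print(c,np.round(p["mtx"],1).tolist(),np.round(p["R"],4).tolist(),np.round(p["t"],1).tolist())
    for l in ("loaded_arm","loaded_grip","loaded_pivot","empty_arm"):
        for d in manip.recognise(l,p): print(l,np.round(d["position"],1),round(d["confidence"],2))
E
```

```text
pics
{'time_s': 0.0, 'joints': array([ 1.04268801e+00,  3.81211065e-01,  1.29827237e+00, -3.44711549e-05,
        1.46359312e+00, -2.15282872e-01]), 'joint_velocities': array([-1.79716543e-03,  1.73688997e-06,  1.10158253e-04,  3.36264563e-04,
       -1.74323029e-03, -8.02658051e-05]), 'joint_efforts': array([-4.38000443e-04, -4.48455083e+01, -2.31276512e+01, -2.67190053e-04,
        4.68864891e-03,  5.11034884e-06]), 'ee_pos': array([169.11031556, 523.04438187, 230.69977391]), 'eef_rot': array([-4.89299031e-01, -3.10274083e+00,  2.19093104e-03]), 'wrist_force': array([-0.54963182,  0.90461662,  0.22961109]), 'ft_torque': array([-0.00831255,  0.030975  , -0.05635281]), 'grasp_force': 0.0, 'width': 0.9999255038938244}
scene [[387.6, 0.0, 315.2], [0.0, 387.6, 194.9], [0.0, 0.0, 1.0]] [[-0.7961, 0.6052, 0.0046], [0.45, 0.597, -0.6641], [-0.4047, -0.5266, -0.7476]] [419.3, -124.4, 1008.2]
loaded_arm [535.  138.9 123.2] 0.96
loaded_grip [537.8 142.8 127.4] 0.57
loaded_pivot [571.3 136.5  34.4] 0.96
top [[380.5, 0.0, 315.8], [0.0, 380.5, 192.7], [0.0, 0.0, 1.0]] [[0.0143, -0.9999, 0.0017], [-0.9999, -0.0143, -0.0081], [0.0081, -0.0016, -1.0]] [-17.7, 526.0, 803.8]
loaded_arm [536.9 125.9 124.3] 0.89
loaded_grip [538.2 123.5 127.6] 0.95
empty_arm [ 525.9 -178.1  123.3] 0.75
```

View pics/top1.png

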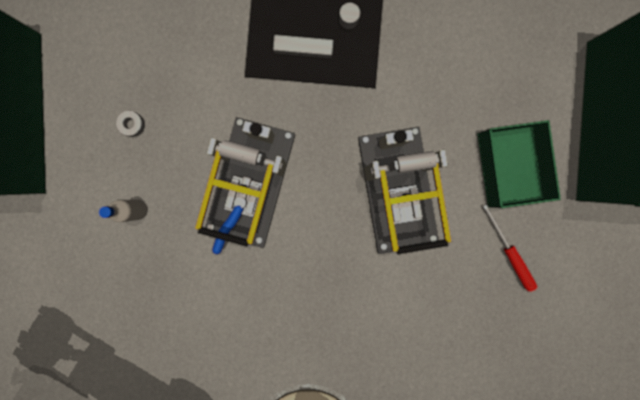

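View pics/scene1.png

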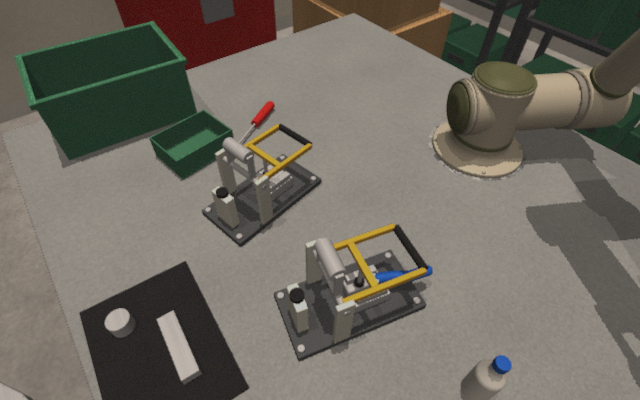

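The top view shows the blue handle under the left fixture's arm, with its cross-bar around (199,229) to (250,241). The right nest, at about (405,205), is empty. In the scene view the loaded arm is the nearer one, with its bar from (398,228) to (428,270). I'll enlarge both to measure.

```bash
python3 - <<'E'
import cv2,numpy as np
a=cv2.imread("pics/top1.png")[110:260,180:310]; b=cv2.imread("pics/scene1.png")[210:360,270:440]
a=cv2.resize(a,None,fx=4,fy=4,interpolation=cv2.INTER_CUBIC); b=cv2.resize(b,None,fx=4,fy=4,interpolation=cv2.INTER_CUBIC)
cv2.imwrite("pics/t2.png",a); cv2.imwrite("pics/s2.png",b)
E
```

```text
(no output)
```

View pics/t2.png

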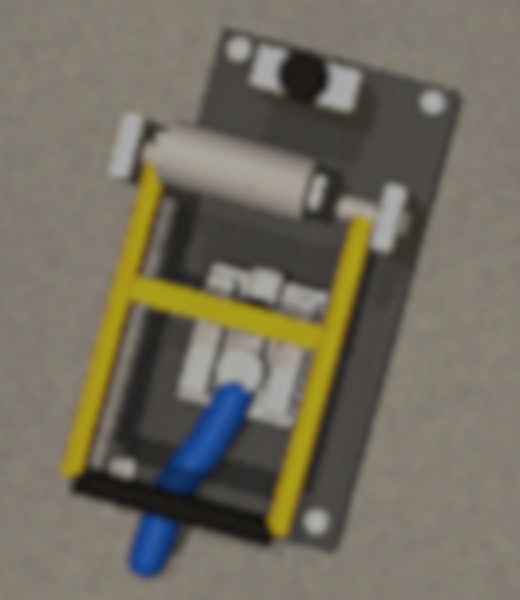

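View pics/s2.png

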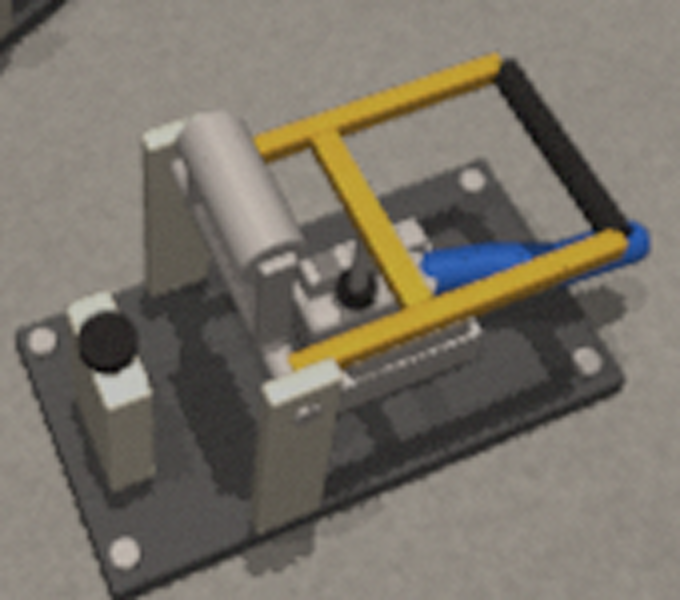

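```bash
cat > h.py <<'E'
import numpy as np, cv2
def ray(p,u,v,z):
    d=p["R"].T@np.linalg.solve(p["mtx"],[u,v,1.]); c=-p["R"].T@p["t"]
    return c+d*(z-c[2])/d[2]
E
python3 - <<'E'
from workcell import manip
import numpy as np
from h import ray
np.set_printoptions(precision=1,suppress=True)
t=manip.capture("top"); s=manip.capture("scene")
T=lambda x,y,z: ray(t,180+(x-1.5)/4,110+(y-1.5)/4,z)
S=lambda x,y,z: ray(s,270+(x-1.5)/4,210+(y-1.5)/4,z)
for n,F,b,pl in (("top",T,[(77,483),(270,533)],[(125,147),(390,217)]),("scene",S,[(508,65),(626,228)],[(165,135),(302,385)])):
    B=[F(*q,121) for q in b]; P=[F(*q,138) for q in pl]
    bm=sum(B)/2; pm=sum(P)/2
    d=(pm-bm)[:2]; e=(B[1]-B[0])[:2]; g=(P[1]-P[0])[:2]
    print(n,"bar",bm,"len",np.linalg.norm(e),"piv",pm,"w",np.linalg.norm(g),"dist",np.linalg.norm(d))
    print(" yaw x",np.degrees(np.arctan2(d[1],d[0])),"bar dir",np.degrees(np.arctan2(e[1],e[0])),"pill dir",np.degrees(np.arctan2(g[1],g[0])))
E
```

```text
top bar [443.7 156.1 121. ] len 89.88244092555881 piv [589.6 117.4 138. ] w 120.73019716292833 dist 150.8920273971146
 yaw x -14.871361700474473 bar dir -103.70008566065013 pill dir -103.977908806259
scene bar [440.9 154.4 121. ] len 90.3719736505656 piv [593.7 117.4 138. ] w 121.04163344136379 dist 157.19033355549357
 yaw x -13.62388730148427 bar dir 76.56663936882104 pill dir 77.61113564619792
```

```bash
cat >> h.py <<'E'
from scipy.spatial.transform import Rotation as Ro
yaw=np.radians(-14.0)
def ori(s):
    y=s*np.array([np.cos(yaw),np.sin(yaw),0]); z=np.array([0,0,-1.])
    return Ro.from_matrix(np.c_[np.cross(y,z),y,z]).as_rotvec()
ex=np.array([np.cos(yaw),np.sin(yaw),0])
def bar(piv,a,r=150): return piv+r*(-np.cos(a)*ex+np.sin(a)*np.array([0,0,1.]))
E
python3 - <<'E'
from workcell import manip
import numpy as np,cv2
from h import *
np.set_printoptions(precision=2,suppress=True)
piv=np.array([590,118,120.])
for s in (1,-1):
    print(s,[manip.solve_ik(bar(piv,a)-[0,0,19],ori(s)) for a in (0,.8,1.66)], manip.solve_ik(bar(piv,1.66)+[0,0,60],ori(s)))
best=min((1,-1),key=lambda s:abs(manip.solve_ik(bar(piv,0)+[0,0,100],ori(s))[5]))
print(best)
manip.move_pose(bar(piv,0)+[0,0,110],ori(best))
o=manip.observe();print(o["time_s"],o["ee_pos"],o["eef_rot"],o["joints"])
w=manip.capture("wrist");cv2.imwrite("pics/w1.png",w["image"][:,:,::-1])
print(w["mtx"],w["mount"])
np.savez("w1.npz",K=w["mtx"],M=w["mount"],p=o["ee_pos"],r=o["eef_rot"])
E
```

```text
1 [array([ 0.08,  0.39,  1.71, -0.  ,  1.04,  0.33]), array([ 0.05,  0.33,  1.45, -0.  ,  1.37,  0.3 ]), array([-0.  ,  0.48,  1.07, -0.  ,  1.59,  0.24])] [-0.    0.46  0.89 -0.    1.79  0.24]
-1 [array([ 0.08,  0.39,  1.71, -0.  ,  1.04, -2.82]), array([ 0.05,  0.33,  1.45, -0.  ,  1.37, -2.84]), None] None
1
2.2833 [444.28 154.94 230.03] [-2.47 -1.94 -0.  ] [0.08 0.24 1.51 0.   1.39 0.33]
[[305.68   0.   319.8 ]
 [  0.   305.68 202.6 ]
 [  0.     0.     1.  ]] [[   0.     -0.96   -0.29   74.34]
 [   1.      0.     -0.      0.84]
 [   0.     -0.29    0.96 -142.34]
 [   0.      0.      0.      1.  ]]
```

View pics/w1.png

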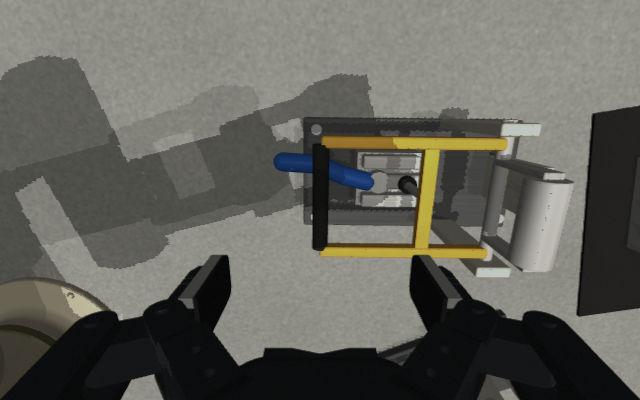

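The wrist view shows the bar from (320,147) to (319,248), level with the middle of the fingers (column ~320) and parallel to the pads. The handle passes under it.

```bash
python3 - <<'E'
from h import *
d=np.load("w1.npz");Rt=Ro.from_rotvec(d["r"]).as_matrix();R=Rt@d["M"][:3,:3];c=Rt@d["M"][:3,3]+d["p"]
def f(u,v,z):
    r=R@np.linalg.solve(d["K"],[u,v,1.]);return c+r*(z-c[2])/r[2]
a,b=f(320,147,122),f(319,248,122);print(a,b,(a+b)/2,np.linalg.norm(a-b),np.degrees(np.arctan2(*(a-b)[1::-1])))
p,q=f(521,130,138),f(493,272,138);print(p,q,(p+q)/2,np.linalg.norm(p-q))
E
```

```text
[456.11595221 199.86621658 122.        ] [433.76417499 113.23848379 122.        ] [444.9400636  156.55235018 122.        ] 89.46488715914761 75.53204168981924
[605.25435265 177.74299964 138.        ] [575.14662305  62.87724807 138.        ] [590.20048785 120.31012386 138.        ] 118.74601578417814
```

```bash
python3 - <<'E'
from workcell import manip
import cv2
from h import *
np.set_printoptions(precision=2,suppress=True)
piv=np.array([590.3,118.8,120.])
print(manip.move_straight(bar(piv,0)-[0,0,19],ori=ori(1),feed=80,until_force=10))
o=manip.observe();print(o["time_s"],o["ee_pos"],o["wrist_force"],bar(piv,0))
manip.gripper_to(0.0)
o=manip.observe();print(o["time_s"],o["ee_pos"],o["wrist_force"],o["ft_torque"],o["width"],o["grasp_force"])
w=manip.capture("wrist");cv2.imwrite("pics/w2.png",w["image"][:,:,::-1])
E
```

```text
False
4.1 [444.93 155.11 101.33] [ 0.06 -0.14  0.97] [444.76 155.09 120.  ]
4.7667 [444.49 155.15 101.14] [-2.77  1.43  3.98] [ 0.06  0.51 -0.14] 0.14061112974103968 58.3906227350235
```

View pics/w2.png

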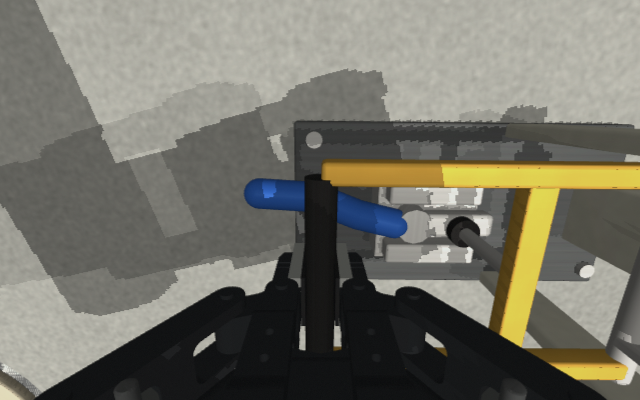

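The bar is held between both pads (width 0.14, pad force 58 N), clear of the handle and the side bars. Next I'll swing it, watching the force.

```bash
python3 - <<'E'
from workcell import manip
import cv2
from h import *
np.set_printoptions(precision=1,suppress=True)
piv=np.array([590.3,118.8,120.])
off=manip.observe()["ee_pos"]*0+[0,0,-19]
for a in np.linspace(0,1.6,13)[1:]:
    manip.move_straight(bar(piv,a)+off,feed=70)
    o=manip.observe(); F=o["wrist_force"]
    print(round(a,2),round(o["time_s"],2),o["ee_pos"]-off,F,round(o["width"],3),round(o["grasp_force"],1))
    if np.linalg.norm(F)>35: print("STOP");break
w=manip.capture("scene");cv2.imwrite("pics/s3.png",w["image"][:,:,::-1])
E
```

```text
0.13 5.25 [445.6 154.8 139.6] [-2.2  1.4 -3.2] 0.14 58.5
0.27 5.68 [449.1 153.9 159.5] [-5.9  1.7 -2.1] 0.139 58.5
0.4 6.12 [455.  152.4 178.6] [-8.2  2.6  0.7] 0.137 58.5
0.53 6.55 [463.  150.3 196.6] [-11.7   2.9   3.7] 0.139 58.5
0.67 6.98 [473.4 147.7 213.9] [-19.2   2.1  12.9] 0.139 58.5
0.8 7.42 [485.7 144.5 229.5] [-23.2   1.9  19.8] 0.14 58.7
0.93 7.85 [502.1 140.4 244.2] [-21.1  -1.   27. ] 0.14 61.8
1.07 8.28 [519.1 135.8 255.1] [-17.   -2.4  24. ] 0.14 62.5
1.2 8.72 [538.5 130.8 263.1] [-6.8 -3.6 15.3] 0.138 63.5
1.33 9.15 [556.8 126.2 268.4] [-5.9 -3.8 10.1] 0.138 64.0
1.47 9.58 [576.4 121.  271.6] [-2.8 -4.4  8.2] 0.14 63.8
1.6 10.02 [595.9 115.9 271. ] [-0.8 -5.8  0.8] 0.142 64.7
```

View pics/s3.png

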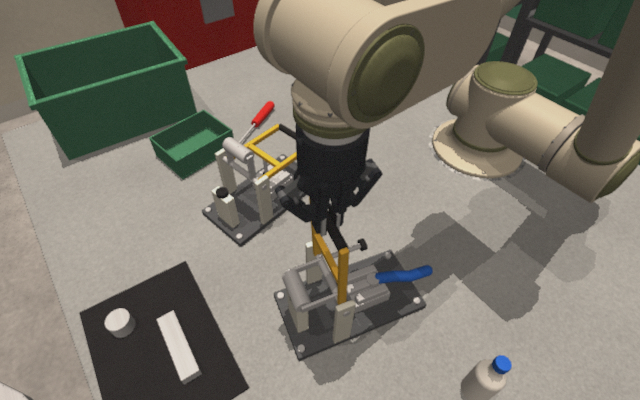

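The arm stands nearly upright in the gripper, and the other arm is still shut. Next is an easy push onto the stop, then release and rise.

```bash
python3 - <<'E'
from workcell import manip
import cv2
from h import *
np.set_printoptions(precision=1,suppress=True)
piv=np.array([590.3,118.8,120.])
def sh(n):
    o=manip.observe();print(n,round(o["time_s"],2),o["ee_pos"],o["wrist_force"],round(o["width"],2))
print(manip.move_straight(bar(piv,1.69)-[0,0,19],feed=25,until_force=8)); sh("stop")
manip.gripper_to(1.0); sh("open")
print(manip.move_straight(manip.observe()["ee_pos"]+[0,0,80],feed=80,until_force=10)); sh("up")
p=manip.observe()["ee_pos"]
manip.move_pose(p-250*ex,ori(1)); manip.pause(.7); sh("clear")
for c in("scene","top"):
    w=manip.capture(c);cv2.imwrite(f"pics/{c}4.png",w["image"][:,:,::-1])
a=cv2.imread("pics/scene4.png")[100:370,180:460];b=cv2.imread("pics/top4.png")[100:280,180:460]
cv2.imwrite("pics/f4.png",np.vstack([cv2.resize(a,None,fx=1.3,fy=1.3),cv2.resize(b,None,fx=1.3,fy=1.3)]))
E
```

```text
True
stop 10.47 [602.5 114.1 251.6] [-0.6  0.6  5.4] 0.14
open 11.18 [601.7 114.6 249.8] [0.4 1.  0.8] 1.0
False
up 12.32 [601.5 114.6 329.1] [-0.6  0.7  0.4] 1.0
clear 14.01 [359.  175.1 329.1] [-0.   0.7  0. ] 1.0
```

View pics/f4.png

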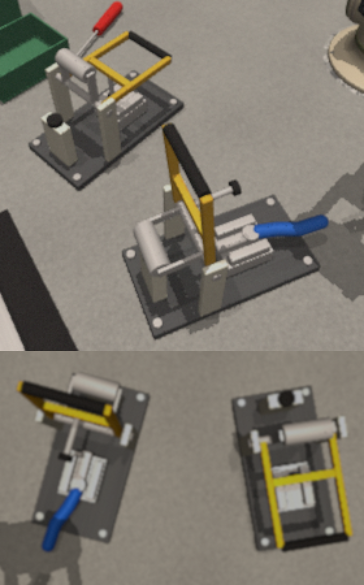

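The loaded arm stands open against its stop, with the counterweight at the rear on the stop post. The empty fixture's arm is shut and the robot is clear.

```bash
python3 -c "
from workcell import manip
print(manip.finish_job())"
```

```text
the job is handed in; nothing more can be done
None
```

The arm over the plier half rests open against its stop and has been let go, the arm over the empty nest is still shut, and the job was handed in at about 14 s of the 35 s allowed.

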